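# Stop the coasting wool winder and lock its wheel

## Task

The wool winder has just been let go and its wheel is still coasting. Slow it with a light touch of the fingers, never a hard press, so that it comes to rest with its hole under the slot of the lock bracket; then take the red-knobbed lock pin from the wooden block and put it down through the slot and the hole until its collar is flush on the bracket, with a firm press to be sure that it is home but without forcing it, and let go. Never put the pin to a turning wheel, and leave the other tools as they are.

Things in the scene. Friction and masses are not known exactly. Their poses are not given: they have to be found in the camera images.
- winder: Fixed wool winder; origin under the wheel's axis. Board 240 x 410 mm, 22 mm high. Towards its +y, outside the wheel, stands the lock bracket: green post 56 mm wide, 117 to 147 mm from the axis, with a steel arm (44 mm wide, top 68 mm high) reaching in over the rim to 70 mm from the axis. Towards -y, green motor housing 92 mm high and a rubber drive roller swung 5 mm clear of the rim
- lock_arm: The bracket's fixed steel arm, with the slot in it (see slot and winder); origin on the wheel's axis at the height of the arm's underside, y axis along the arm towards the post
- slot (a point): Centre of the slot in the bracket's steel arm, on the arm's top face, 68 mm above the bench, 88 mm from the wheel's axis. The slot is 12.5 mm wide, 22 mm long towards the axis and goes through the 6 mm thick arm; 5 mm of air under it. In its side walls two sprung balls stand out 2 mm: pushing the pin past them takes a push of 3 to 6 N all the way; a further press of about 10 N shows the collar home. y axis: along the slot, away from the axis; z: up
- wheel_centre (a point): Where the wheel's upright axis meets its flat top face, 57 mm above the bench. Grey cast-iron wheel, 220 mm across, 12 mm thick, about 3 kg; bare flat rim 74 to 110 mm from the axis, the web inside it 3 mm lower; a hub and empty wooden cone stand on the axis (radius up to 27 mm, top 126 mm above the bench)
- wheel_hole (a point): Centre of the only hole in the rim, on the wheel's top face, 88 mm from the axis: 12.5 mm across, right through, in a brass ring, with a red stripe on the web pointing at it. It goes round with the wheel
- wheel (a joint): Turning angle of the wheel in rad, growing anticlockwise seen from above and counted on over many turns. At 0, 2 pi, 4 pi, ... the hole lies exactly under the slot. At the start the wheel is set spinning anticlockwise at about 2 to 4 rad/s and left to itself coasts for most of a minute; once stopped it stays where it is left
- pin_grip (a point): Middle of the lock pin's red plastic knob (22 mm across, 42 mm high), 59 mm above the pin's tip. Below the knob a steel collar 26 mm across and 4 mm thick, then a 10 mm round shank 34 mm long whose last 11 mm taper to 4 mm at the tip. 90 g, loose, stands upright in one of the block's two holes
- pin_seat (a point): Underside of the pin's collar, on the pin's axis, 34 mm above its tip and 25 mm below pin_grip. Home in the bracket it lies on the arm's top face; the pin then goes right through the wheel and 11 mm out below it
- block: Fixed dark wooden bench block, 70 x 170 x 46 mm, origin under its centre. Two holes 12.5 mm across, 40 mm deep, at y = +42 and -42 mm: one holds the lock pin (collar on the block's top), the other the fid
- fid: Bystander: steel fid with a pear-shaped wooden handle 34 mm across, 85 mm long, standing in the block's other hole; origin at its tip
- shears: Bystander: steel shears with black bows, about 170 mm long, lying flat on the bench, tips along its x axis; origin under the pivot
- nippers: Bystander: nippers with blue handles, about 150 mm long, lying flat; origin underneath, near the joint
- tube: Bystander: yellow plastic winding cone, 56 mm across, 75 mm high, standing; origin under its centre
- pin: The lock pin itself (see pin_grip): origin at its tip, z axis along it towards the knob
There are look-alikes about, which are no part of the job. There is more than one size of the pin; the job needs the middle-sized.

How it is judged:
By the outcome, as a careful person would: the job done as asked, in the order asked, and still so for the second after the job is handed in, with the robot touching nothing.
It also fails if it takes over 72 s, if anything falls off the work surface, if the arm or the gripper's body presses on something with over 40 N, if the wrist force passes 120 N, or if a joint passes its speed limit or range.

## Robot

A 6-joint arm with a two-finger parallel gripper is mounted at the origin on the work surface. World frame = base frame: x ahead of the robot, y to its left, z up, the work surface at z = 0. Lengths are in m, angles in rad, forces in N, time in s.
With the tool pointing down it reaches from about 0.35 to 0.875 m from the base axis. Payload 4.2 kg.
Tool frame: the origin (TCP) lies midway between the tips of the shut fingers; the grasp point (between the pads) lies 19 mm behind it (robot.pinch_z is the distance from the TCP to the grasp point, in m); z points along the fingers, y is the line along which they close (so a half turn about z gives the same grasp; the last joint's range is limited). The gripper opens to 85 mm and grips with 20 to 120 N. Pads are 22 mm wide; open, the fingers measure 114 mm over their backs; the gripper's body (76 mm by 85 mm) begins 54 mm behind the grasp point. The pads swing forward as they close: fully open they stand 13 mm farther back than shut.
Start: joints at [1.597, 0.385, 0.008, 0, -1.194, -0.259], TCP at [0.144, 0.608, 0.231] pointing down, gripper open.
Joint ranges: [-3.14, 3.14], [-1.21, 2.06], [-1.07, 1.41], [-3.16, 2.05], [-2.99, -0.16], [-3.1, 3.1]. Speed limits (rad/s): [2.79, 2.79, 3.14, 3.14, 3.14, 3.14].

## Interface

Orientations are given as a unit quaternion [w, x, y, z].
In Python, from rig import robot, optics gives the robot as it stands. The module is installed in compiled form; this text tells all that it offers.
- The arm moves only by the tool play_rows, never from a script. Its argument "moves" is one flat list of numbers, 5 for each row, row after row: the shift along the world's x, y, z in cm, then the turn about the world's z in rad, then the finger opening in cm, from 0 to 8.54. In form: [tx, ty, tz, turn, jaw, tx, ty, tz, turn, jaw, ...]. A call has 1 to 10 rows; each row shifts and turns the commanded pose from where the row before left it; what a row does not reach is not made up. A row lasts 1/10 s, in which the tool goes at most 50 mm and 8.59 degrees, less where a joint would pass 70% of its speed; a pose out of reach is approached as far as the arm can. A call with a gripper value outside its range is refused whole. The fingers move at their own pace and stop on an object; the grip force is fixed at half the most. Time passes only in rows, so rows that do not move let the fingers close. It gives the time, the measured TCP pose, the force, the opening and the grip force at its end, in the units of the state.
- robot.get_state(): the state, without advancing time (a new reading comes with each control period).
- optics.capture(name): name is "scene" or "top"; returns a dict with "image" (480x640x3 uint8, red, green, blue), "range_z" (480x640 float32, m along the optical axis (not along the pixel's ray), 0 where there is no reading), "fx", "fy", "cx", "cy" (pixels), "world_from_camera" (4x4, takes a point from camera to world coordinates). Camera axes: x right, y up, looking along -z (the intrinsics and any distortion apply to the point x, -y, -z); pixel columns grow to the right and rows downward; lengths in m; the calibration is good to about 2 mm. A picture is of the moment at which its call begins.
- robot.finish_job(): hands the job in; it is judged then, once.
The state is a dict: "time_s": time; "q": joint angles; "joint_vel": joint speeds; "joint_efforts": joint torques, N m; "tcp_pos": TCP position; "ee_rot": TCP orientation; "wrist_force": force on the tool from outside, world axes, zero at the start; "torque": the same for the moment, N m; "grip_width": finger opening in m; "grasp_force": force on a finger pad.
Only numpy, scipy, OpenCV 4.12 (cv2) and the standard library are available. Lean on these libraries where they do the work, as an engineer would, in place of code of your own. Each camera call takes 0.05 s, during which the arm holds its last target. There are 200 camera calls.

## Working session

There is one attempt and no reset: what is moved stays moved. The work goes in short steps, Python scripts to look and compute and a tool call to move; the robot and the scene stay as the last step left them, time stands still between calls to the robot, and variables do not carry over. Pictures are saved under pics/ and viewed, at most 12 in all, crops included, and the job is handed in when it is done.

Besides the shell and the picture viewer there is one more tool, called after ">>>" in YAML: its name, and indented under it one key for each argument. play_rows: Moves the arm, as the interface text tells. Its arguments: {"type":"object","properties":{"moves":{"type":"array"}},"required":["moves"]}

```bash
mkdir -p pics; cat > h.py <<'E'
import numpy as np, cv2
from rig import robot, optics
def cap(n):
    c=optics.capture(n); return c
def proj(c,P):
    T=np.linalg.inv(c["world_from_camera"]); p=T[:3,:3]@np.asarray(P,float)+T[:3,3]
    return np.array([c["cx"]+c["fx"]*p[0]/-p[2], c["cy"]+c["fy"]*-p[1]/-p[2]])
def ray(c,u,v):
    M=c["world_from_camera"]; d=np.array([(u-c["cx"])/c["fx"],-(v-c["cy"])/c["fy"],-1.])
    return M[:3,3], M[:3,:3]@d
def onz(c,u,v,z):
    o,d=ray(c,u,v); return o+d*(z-o[2])/d[2]
def atd(c,u,v):
    o,d=ray(c,u,v); return o+d*c["range_z"][int(v),int(u)]
def save(c,f,crop=None,s=1):
    im=c["image"]
    if crop: im=im[crop[1]:crop[3],crop[0]:crop[2]]
    im=cv2.resize(im,None,fx=s,fy=s,interpolation=cv2.INTER_CUBIC)
    cv2.imwrite("pics/"+f,im[:,:,::-1])
E
python3 - <<'E'
from h import *
for n in("top","scene"):
    c=cap(n);save(c,n+"0.png");print({k:v for k,v in c.items() if k not in("image","range_z")}); np.savez(n+"0.npz",**c)
print(robot.get_state(), robot.pinch_z)
E
```

```text
{'fx': 451.6493772765567, 'fy': 451.6493772765567, 'cx': 326.3932370983689, 'cy': 238.8439861342917, 'world_from_camera': array([[-1.48071382e-01,  9.68130671e-01, -2.01984823e-01,
         4.37928537e-01],
       [-9.88976579e-01, -1.45040971e-01,  2.98067746e-02,
         1.36059800e-01],
       [-4.39222272e-04,  2.04171790e-01,  9.78934976e-01,
         8.05657807e-01],
       [ 0.00000000e+00,  0.00000000e+00,  0.00000000e+00,
         1.00000000e+00]])}
{'fx': 449.0962054705185, 'fy': 449.0962054705185, 'cx': 315.27261145353066, 'cy': 236.8545477579503, 'world_from_camera': array([[-0.58003987, -0.53512438,  0.61416256,  1.03521354],
       [ 0.81455688, -0.37442936,  0.44305727,  0.47428768],
       [-0.00713025,  0.75726122,  0.6530732 ,  0.54301163],
       [ 0.        ,  0.        ,  0.        ,  1.        ]])}
{'time_s': 0.1, 'q': array([ 1.59658146e+00,  3.85478215e-01,  6.76731001e-03, -4.64710187e-04,
       -1.19397567e+00, -2.58650715e-01]), 'joint_vel': array([-0.00179136, -0.0015054 ,  0.00384831,  0.00200845,  0.00113386,
        0.00136515]), 'joint_efforts': array([-7.65693403e-04, -3.93319452e+01,  1.88928545e+01,  4.19801071e+00,
       -2.62125992e-03,  5.79714751e-06]), 'tcp_pos': array([0.14405285, 0.60764163, 0.23032931]), 'ee_rot': array([ 9.66191246e-04,  9.93218930e-01, -1.16254964e-01, -7.98309671e-05]), 'wrist_force': array([ 0.74860565,  0.55920007, -0.10726962]), 'torque': array([-0.03002018, -0.03013589,  0.00538613]), 'grasp_force': 0.0, 'grip_width': 0.08513364537905456} 0.0187
```

View pics/top0.png

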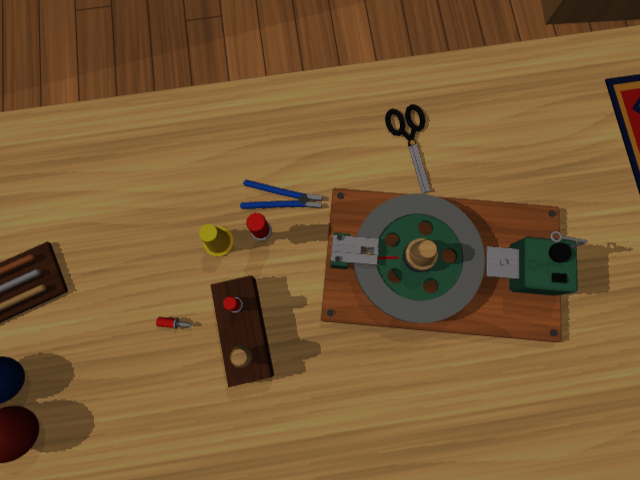

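View pics/scene0.png

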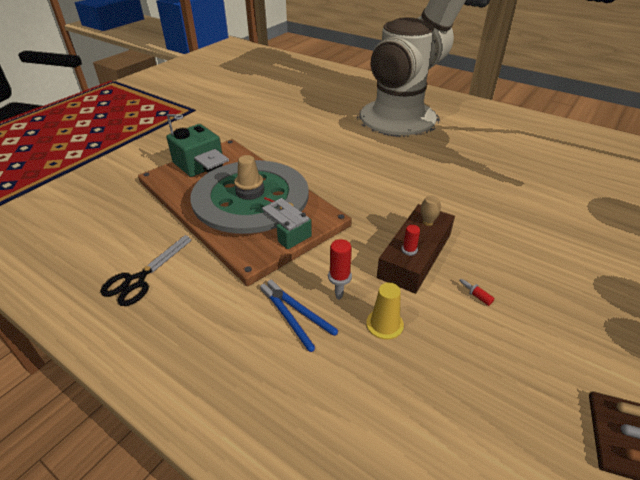

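The three red-knobbed pins in the top view are:
- (233,304), standing in the block
- (258,225), a larger one on the bench
- (175,323), a small one lying down

The one in the block fits the description. I'll confirm its size by measurement and with a crop.

```bash
cat > a.py <<'E'
from h import *
t=dict(np.load("top0.npz")); s=dict(np.load("scene0.npz"))
def masks(c):
    hsv=cv2.cvtColor(c["image"],cv2.COLOR_RGB2HSV); h,S,V=[hsv[...,i].astype(int) for i in range(3)]
    return h,S,V
for nm,c in(("top",t),("scene",s)):
    h,S,V=masks(c); red=(((h<6)|(h>174))&(S>170)&(V>90)).astype(np.uint8)
    n,l,st,ce=cv2.connectedComponentsWithStats(red)
    for i in range(1,n):
        if st[i,4]>15:
            z=c["range_z"][l==i]; z=z[z>0]
            p=atd(c,*ce[i]); print(nm,"red",ce[i].round(1),st[i].tolist(),p.round(4))
    gr=((abs(h-75)<25)&(S>60)).astype(np.uint8)
    n,l,st,ce=cv2.connectedComponentsWithStats(gr)
    for i in range(1,n):
        if st[i,4]>60: print(nm,"green",ce[i].round(1),st[i].tolist(),atd(c,*ce[i]).round(4))
# wheel: points at height ~57 in the top range image
c=t; u,v=np.meshgrid(np.arange(640),np.arange(480)); M=c["world_from_camera"]
D=np.stack([(u-c["cx"])/c["fx"],-(v-c["cy"])/c["fy"],-np.ones(u.shape)],-1)*c["range_z"][...,None]
P=D@M[:3,:3].T+M[:3,3]
roi=(u>325)&(u<500)&(v>180)&(v<330)
Z=P[...,2]
w=(roi&(abs(Z-.057)<.0018)).astype(np.uint8); 
w[:, :352]=0
cn=max(cv2.findContours(w,cv2.RETR_EXTERNAL,cv2.CHAIN_APPROX_NONE)[0],key=cv2.contourArea)
h_=cv2.convexHull(cn)[:,0]; W=np.array([onz(c,a,b,.057) for a,b in h_])[:,:2]
(ctr,r)=cv2.minEnclosingCircle(W.astype(np.float32)); print("wheel",ctr,r)
A=np.c_[2*W,np.ones(len(W))]; x=np.linalg.lstsq(A,(W**2).sum(1),rcond=None)[0]; print(x[:2],np.sqrt(x[2]+x[:2]@x[:2]))
arm=roi&(abs(Z-.068)<.003)&(u<385)&(u>345); print("arm pts",arm.sum(),P[arm].mean(0))
print("arm rect",cv2.minAreaRect(P[arm][:,:2].astype(np.float32)*1000))
bl=(abs(Z-.046)<.003)&(u>205)&(u<280)&(v>270)&(v<392)
print("block rect",cv2.minAreaRect(P[bl][:,:2].astype(np.float32)*1000),Z[bl].mean())
save(t,"crop1.png",(310,190,480,330),4.5)
a=cv2.resize(t["image"][205:345,145:285],None,fx=2.8,fy=2.8); b=cv2.resize(s["image"][210:310,320:505][:, :140],(392,392))
a=cv2.resize(a,(392,392)); cv2.imwrite("pics/crop2.png",np.hstack([a,b])[:,:,::-1])
E
python3 a.py
```

```text
top red [632.5 111. ] [621, 89, 19, 62, 525] [ 0.7633 -0.506   0.0074]
top red [255.1 221.7] [246, 213, 19, 18, 265] [0.6244 0.2219 0.1149]
top red [392.  257.2] [387, 256, 11, 3, 25] [0.5451 0.0088 0.0562]
top red [229.1 302.8] [223, 297, 13, 13, 137] [0.5063 0.2801 0.093 ]
top red [164.3 322.2] [156, 317, 18, 11, 140] [0.4972 0.4091 0.017 ]
top green [419.1 257.7] [376, 214, 87, 87, 4120] [ 0.5297 -0.0226  0.1146]
top green [543.3 267.8] [510, 237, 67, 58, 2802] [ 0.4874 -0.2205  0.0915]
top green [338.6 264.4] [331, 261, 17, 8, 101] [0.5457 0.0997 0.0598]
scene red [ 71.6 134. ] [0, 86, 181, 112, 6275] [ 0.5589 -0.6211  0.0062]
scene red [ 14.9 116.4] [0, 111, 30, 12, 40] [ 0.5865 -0.8466  0.0027]
scene red [412.3 236.8] [406, 224, 14, 27, 295] [0.5175 0.2873 0.0848]
scene red [341.  258.9] [331, 240, 20, 40, 670] [0.6392 0.2332 0.1027]
scene red [483.1 295.2] [473, 287, 21, 18, 180] [0.5041 0.4116 0.017 ]
scene green [192.1 148.3] [167, 125, 55, 51, 1506] [ 0.5256 -0.1987  0.0868]
scene green [247.5 194.7] [211, 171, 78, 44, 1645] [ 0.5635 -0.0171  0.068 ]
scene green [293.4 234.2] [277, 219, 34, 30, 580] [0.5907 0.1084 0.054 ]
wheel (0.5408186912536621, -0.03566491976380348) 0.11039479821920395
[ 0.54095325 -0.03570927] 0.10996217209504192
arm pts 739 [0.56363158 0.059515   0.06866717]
arm rect ((564.8064575195312, 58.5712890625), (54.48136520385742, 47.413536071777344), 76.89982604980469)
block rect ((465.33306884765625, 276.9028625488281), (170.12477111816406, 70.85840606689453), 4.20853853225708) 0.046540272921303166
```

View pics/crop1.png

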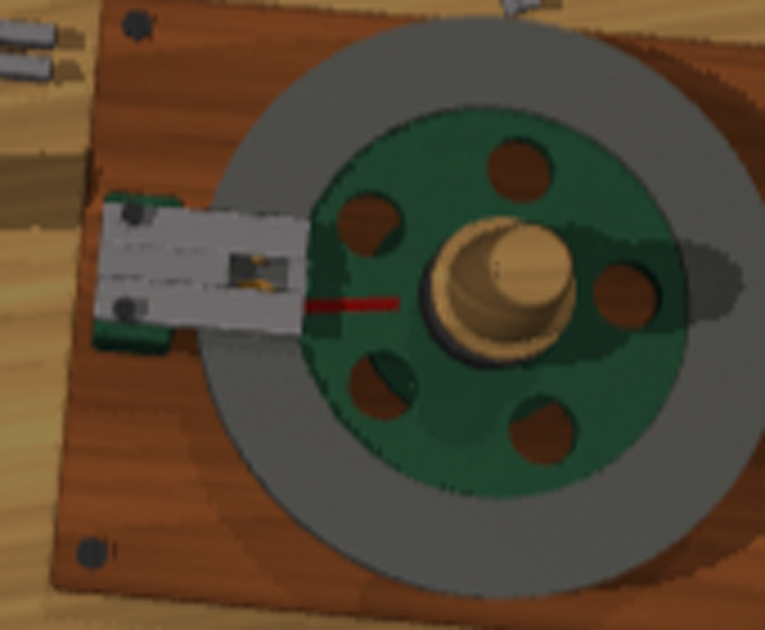

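View pics/crop2.png

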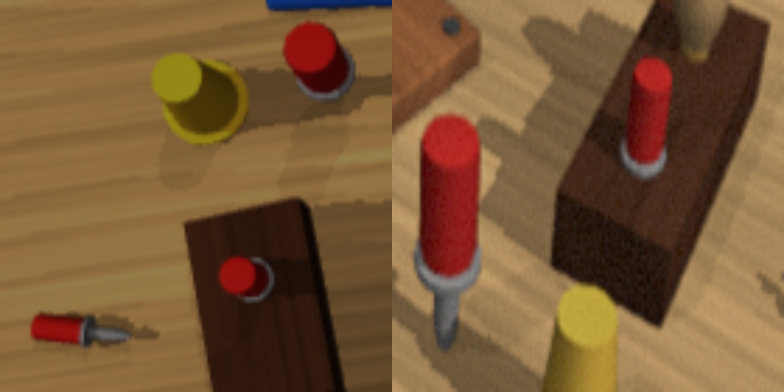

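The crop confirms the job pin: knob about 21 mm across, top at 0.093, standing in the block. The others are clearly bigger and smaller. The slot shows at about (367,250) in the top view, with the stripe just beside it. Next I'll move over towards the near rim.

>>> play_rows:
  moves: [2.0, -4.3, 0, 0, 0, 2.0, -4.3, 0, 0, 0, 2.0, -4.3, 0, 0, 0, 2.0, -4.3, 0, 0, 0, 2.0, -4.3, 0, 0, 0, 2.0, -4.3, 0, 0, 0, 2.0, -4.3, 0, 0, 0, 2.0, -4.3, 0, 0, 0, 2.0, -4.3, 0, 0, 0, 2.0, -4.3, 0, 0, 0]

```text
time_s: 1.1
tcp_pos: [0.3442, 0.1762, 0.2313]
ee_rot: [-0.0, 0.993, -0.116, 0.0]
wrist_force: [1.3, 0.4, 0.7]
grip_width: 0.0001
grasp_force: 0.0
```

```bash
cat > w.py <<'E'
from h import *
from scipy.optimize import least_squares
C=np.array([.5410,-.0357]); 
def ang(c,full=False):
    hsv=cv2.cvtColor(c["image"],cv2.COLOR_RGB2HSV).astype(int); h,S,V=hsv[...,0],hsv[...,1],hsv[...,2]
    red=(((h<8)|(h>172))&(S>150)&(V>60))
    v,u=np.nonzero(red); 
    P=np.array([onz(c,a,b,.054)[:2] for a,b in zip(u,v)]).reshape(-1,2)-C
    r=np.hypot(*P.T); k=(r>.03)&(r<.076); 
    if k.sum()<5: return None,k.sum(),None
    wt=(V*1.)[v,u][k]; m=(P[k]*wt[:,None]).sum(0)/wt.sum()
    return np.arctan2(m[1],m[0]),k.sum(),m
E
python3 - <<'E'
from w import *
t=dict(np.load("top0.npz"));a=ang(t);print(a)
s=onz(t,367.3,250.2,.068);d=s[:2]-C;print("slot",s,np.hypot(*d),np.arctan2(d[1],d[0]))
# slot: dark region in arm
for i in range(6):
    t0=robot.get_state()["time_s"];a=ang(cap("top"));print(t0,a)
print(robot.get_state()["tcp_pos"],robot.get_state()["wrist_force"])
E
```

```text
(np.float64(1.464763717452538), np.int64(56), array([0.00515635, 0.04844751]))
slot [0.56103156 0.04930949 0.068     ] 0.08733771454887886 1.3393787887966049
1.1 (np.float64(-1.8244417598901106), np.int64(47), array([-0.01361424, -0.05251828]))
1.15 (np.float64(-1.687476490862718), np.int64(44), array([-0.00626522, -0.05345176]))
1.2 (np.float64(-1.5503556007953219), np.int64(46), array([ 0.00109257, -0.05344338]))
1.25 (np.float64(-1.4137894557739894), np.int64(48), array([ 0.00865547, -0.05467423]))
1.3 (np.float64(-1.2801306604072402), np.int64(59), array([ 0.01662724, -0.05558387]))
1.35 (np.float64(-1.1459598878280226), np.int64(56), array([ 0.02366682, -0.05231553]))
[0.34404539 0.17861345 0.23125521] [-0.57540698  0.38271919 -0.58162839]
```

>>> play_rows:
  moves: [1.7, -3.6, -2.4, 0, 0, 1.7, -3.6, -2.4, 0, 0, 1.7, -3.6, -2.4, 0, 0, 1.7, -3.6, -2.6, 0, 0, 1.7, -3.6, -2.6, 0, 0, 1.7, -3.5, -2.6, 0, 0, 0, 0, -1.0, 0, 0, 0, 0, -0.8, 0, 0]

```text
time_s: 2.2
tcp_pos: [0.4461, -0.0364, 0.0619]
ee_rot: [0.0, 0.993, -0.116, -0.001]
wrist_force: [0.1, 0.6, 0.2]
grip_width: 0.0005
grasp_force: 0.0
```

```bash
python3 - <<'E'
from w import *
for i in range(2):
    s=robot.get_state();c=cap("top");a=ang(c);print(s["time_s"],a,s["tcp_pos"],s["wrist_force"])
E
```

```text
2.2 (np.float64(1.1485012574253977), np.int64(54), array([0.02032406, 0.0452321 ])) [ 0.44614453 -0.0363716   0.06194006] [0.06853386 0.6380027  0.17949683]
2.25 (np.float64(1.2823446982584108), np.int64(53), array([0.01394699, 0.04700271])) [ 0.44537662 -0.03592906  0.06146237] [-0.23253142  0.33562116 -1.52279614]
```

>>> play_rows:
  moves: [0, 0, -0.2, 0, 0, 0, 0, -0.1, 0, 0, 0, 0, -0.1, 0, 0, 0, 0, -0.05, 0, 0]

```text
time_s: 2.7
tcp_pos: [0.4463, -0.0364, 0.0593]
ee_rot: [-0.0, 0.993, -0.116, 0.001]
wrist_force: [0.6, -0.6, 0.9]
grip_width: -0.0001
grasp_force: 0.0
```

```bash
cat > l.py <<'E'
from w import *
import sys
for i in range(int(sys.argv[1]) if len(sys.argv)>1 else 3):
    s=robot.get_state();c=cap("top");a=ang(c);print(s["time_s"],"rel",None if a[0] is None else round(((a[0]-1.340+np.pi)%(2*np.pi))-np.pi,4),a[1],s["tcp_pos"].round(4),s["wrist_force"].round(2))
E
python3 l.py 3
```

```text
2.7 rel 1.1373 71 [ 0.4463 -0.0364  0.0593] [ 0.56 -0.62  0.92]
2.75 rel 1.2693 71 [ 0.4463 -0.0366  0.0591] [-0.49  0.82  0.16]
2.8 rel 1.4024 63 [ 0.4462 -0.0367  0.0591] [0.51 0.04 0.26]
```

>>> play_rows:
  moves: [0, 0, -0.1, 0, 0, 0, 0, -0.05, 0, 0, 0, 0, -0.05, 0, 0, 0, 0, 0, 0, 0]

```text
time_s: 3.25
tcp_pos: [0.4461, -0.037, 0.0567]
ee_rot: [0.0, 0.993, -0.116, -0.0]
wrist_force: [-0.1, 0.2, -0.4]
grip_width: 0.0002
grasp_force: 0.1
```

```bash
python3 l.py 3
```

```text
3.25 rel 2.5728 44 [ 0.4461 -0.037   0.0567] [-0.09  0.17 -0.41]
3.3 rel 2.698 43 [ 0.4462 -0.037   0.0568] [-0.31 -0.73  1.15]
3.35 rel 2.8209 45 [ 0.4462 -0.0369  0.0568] [-0.49 -0.1  -1.19]
```

>>> play_rows:
  moves: [0, 0, -0.05, 0, 0, 0, 0, 0, 0, 0]

```text
time_s: 3.6
tcp_pos: [0.4462, -0.037, 0.0564]
ee_rot: [0.0, 0.993, -0.116, 0.0]
wrist_force: [0.2, -1.6, 1.1]
grip_width: -0.0001
grasp_force: 0.6
```

```bash
python3 l.py 4
```

```text
3.6 rel -2.885 48 [ 0.4462 -0.037   0.0564] [ 0.22 -1.63  1.08]
3.65 rel -2.793 46 [ 0.4462 -0.037   0.0564] [ 0.17 -1.46  1.22]
3.7 rel -2.7069 52 [ 0.4462 -0.0369  0.0564] [-0.   -1.02  0.08]
3.75 rel -2.634 57 [ 0.4463 -0.0369  0.0564] [ 0.6  -0.75  1.14]
```

>>> play_rows:
  moves: [0, 0, 0.05, 0, 0, 0, 0, 0.05, 0, 0]

```text
time_s: 4.0
tcp_pos: [0.4461, -0.0368, 0.0573]
ee_rot: [-0.0, 0.993, -0.116, -0.0]
wrist_force: [-0.1, -0.6, 0.3]
grip_width: -0.0003
grasp_force: 0.0
```

```bash
python3 l.py 4
```

```text
4.0 rel -2.3386 59 [ 0.4461 -0.0368  0.0573] [-0.1  -0.56  0.33]
4.05 rel -2.279 59 [ 0.4461 -0.0368  0.0573] [-0.7   0.12 -0.33]
4.1 rel -2.225 61 [ 0.4461 -0.0368  0.0573] [-0.55  0.22 -0.86]
4.15 rel -2.1694 64 [ 0.4461 -0.0368  0.0573] [ 0.32 -0.34  0.91]
```

>>> play_rows:
  moves: [0, 0, 0, 0, 0, 0, 0, 0, 0, 0, 0, 0, 0, 0, 0, 0, 0, 0, 0, 0, 0, 0, 0, 0, 0, 0, 0, 0, 0, 0, 0, 0, 0, 0, 0, 0, 0, -0.1, 0, 0, 0, 0, 0, 0, 0, 0, 0, 0.1, 0, 0]

```text
time_s: 5.2
tcp_pos: [0.4461, -0.0369, 0.0572]
ee_rot: [0.0, 0.993, -0.116, -0.0]
wrist_force: [-0.3, 0.1, -0.5]
grip_width: -0.0003
grasp_force: 0.0
```

```bash
python3 l.py 4
```

```text
5.2 rel -1.0803 65 [ 0.4461 -0.0369  0.0572] [-0.35  0.13 -0.46]
5.25 rel -1.051 66 [ 0.4462 -0.0369  0.0574] [0.27 1.58 0.42]
5.3 rel -1.0224 66 [ 0.4462 -0.0368  0.0574] [ 0.27  0.43 -0.74]
5.35 rel -0.9928 68 [ 0.4462 -0.0368  0.0573] [-0.18  0.16  0.55]
```

>>> play_rows:
  moves: [0, 0, 0, 0, 0, 0, 0, 0, 0, 0, 0, 0, 0, 0, 0, 0, 0, 0, 0, 0, 0, 0, 0, 0, 0, 0, 0, 0, 0, 0, 0, 0, 0, 0, 0, 0, 0, -0.1, 0, 0, 0, 0, 0.1, 0, 0]

```text
time_s: 6.3
tcp_pos: [0.446, -0.0369, 0.0572]
ee_rot: [0.0, 0.993, -0.116, -0.0]
wrist_force: [-0.4, -0.2, -0.6]
grip_width: 0.0001
grasp_force: 0.0
```

```bash
python3 l.py 4
```

```text
6.3 rel -0.4707 68 [ 0.446  -0.0369  0.0572] [-0.35 -0.18 -0.57]
6.35 rel -0.4514 66 [ 0.4462 -0.0369  0.0574] [ 0.91 -0.51 -0.78]
6.4 rel -0.4328 69 [ 0.4462 -0.0369  0.0574] [ 0.88 -0.18  0.43]
6.45 rel -0.4148 69 [ 0.4462 -0.0369  0.0574] [-0.63  0.48  1.13]
```

>>> play_rows:
  moves: [0, 0, 0, 0, 0, 0, 0, 0, 0, 0, 0, 0, 0, 0, 0, 0, 0, 0, 0, 0, 0, 0, -0.1, 0, 0, 0, 0, 0.1, 0, 0]

```text
time_s: 7.1
tcp_pos: [0.446, -0.0369, 0.0572]
ee_rot: [0.0, 0.993, -0.116, -0.0]
wrist_force: [-0.5, 0.6, -0.3]
grip_width: -0.0002
grasp_force: 0.0
```

```bash
python3 l.py 4
```

```text
7.1 rel -0.1943 53 [ 0.446  -0.0369  0.0572] [-0.55  0.63 -0.34]
7.15 rel -0.1845 55 [ 0.4462 -0.0369  0.0574] [ 0.25  0.93 -0.34]
7.2 rel -0.1763 55 [ 0.4462 -0.0369  0.0574] [-0.17 -0.15  0.48]
7.25 rel -0.1677 56 [ 0.4462 -0.0368  0.0574] [-0.27  0.04 -0.18]
```

>>> play_rows:
  moves: [0, 0, 0, 0, 0, 0, 0, 0, 0, 0, 0, 0, 0, 0, 0, 0, 0, 0, 0, 0, 0, 0, 0, 0, 0, 0, 0, 0, 0, 0, 0, 0, 0, 0, 0, 0, 0, 0, 0, 0, 0, 0, -0.1, 0, 0, 0, 0, 0, 0, 0]

```text
time_s: 8.3
tcp_pos: [0.4463, -0.0369, 0.0563]
ee_rot: [0.0, 0.993, -0.116, 0.0]
wrist_force: [0.5, 0.5, 1.6]
grip_width: -0.0004
grasp_force: 0.6
```

```bash
cat >> l.py <<'E'
np.savez("last.npz",**c)
E
python3 l.py 3; python3 - <<'E'
from h import *
c=dict(np.load("last.npz")); save(c,"slot1.png",(335,225,405,285),11)
E
```

```text
8.3 rel -0.0131 53 [ 0.4463 -0.0369  0.0563] [0.52 0.55 1.57]
8.35 rel -0.0136 52 [ 0.4463 -0.0369  0.0564] [-0.23  0.42  0.87]
8.4 rel -0.013 53 [ 0.4462 -0.0369  0.0564] [-0.45 -0.03  0.92]
```

View pics/slot1.png

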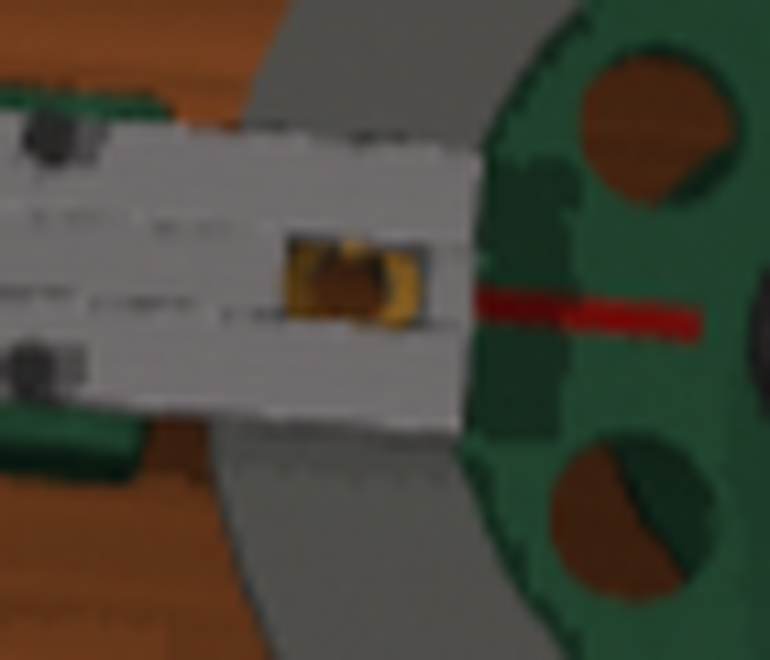

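```bash
cat > m.py <<'E'
from w import *
c=dict(np.load("last.npz"))
k=lambda u,v:(335+(u+.5)/11-.5,225+(v+.5)/11-.5)
an=lambda p:(np.hypot(*(p[:2]-C)),np.arctan2(p[1]-C[1],p[0]-C[0])-1.34)
H=onz(c,*k(350,284),.057);S=onz(c,*k(355,282),.068)
print("hole",H,an(H),"slot",S,an(S))
# predicted pixel of perfect hole / slot from C and angle, in crop coordinates
for a in(-.03,0.,.03):
  d=np.array([np.cos(1.34+a),np.sin(1.34+a)])
  print(a,[((proj(c,[*(C+.088*d),z])-[335,225]+.5)*11-.5).round(0) for z in(.068,.057,.045)])
e1=[k(165,122),k(475,150)];e2=[k(140,407),k(460,434)]
for e in(e1,e2):
  p,q=[onz(c,*x,.068) for x in e]; print("arm edge dir",np.arctan2(*(p-q)[[1,0]])-1.34)
im=c["image"].astype(int); R=im[...,0]; sat=R-im[...,1]; m=(sat>45)&(im[...,1]<40)
v,u=np.nonzero(m[250:258,377:400]); 
P=np.array([onz(c,x+377,y+250,.054)[:2] for x,y in zip(u,v)])
d=cv2.fitLine(P.astype(np.float32),cv2.DIST_L2,0,0,0).ravel();d=d*np.sign(d[1]); print("stripe dir",np.arctan2(d[1],d[0])-1.34,len(P), "offset of C from line mm",1e3*(d[0]*(C-d[2:])[1]-d[1]*(C-d[2:])[0]))
E
python3 m.py
```

```text
hole [0.5628247  0.04962206 0.057     ] (np.float64(0.08806912771653422), np.float64(-0.019626191208557353)) slot [0.56118027 0.05009518 0.068     ] (np.float64(0.08813657204018167), np.float64(-0.0002188514845429257))
-0.03 [array([357., 265.]), array([351., 278.]), array([344., 292.])]
0.0 [array([356., 282.]), array([350., 295.]), array([343., 309.])]
0.03 [array([355., 299.]), array([349., 312.]), array([342., 325.])]
arm edge dir -0.010147797595060348
arm edge dir -0.0030502904762792493
stripe dir -0.008737087 49 offset of C from line mm 0.17602666964335045
```

The wheel is at rest with the hole showing through the slot, at crop (350,284). It's short by about 0.010–0.015 rad, so I'll drag it that last millimetre under the light touch and then lift.

>>> play_rows:
  moves: [0, -0.06, 0, 0, 0, 0, -0.06, 0, 0, 0, 0, 0, 0, 0, 0]

```text
time_s: 8.75
tcp_pos: [0.4463, -0.0381, 0.0564]
ee_rot: [-0.0, 0.993, -0.116, 0.0]
wrist_force: [0.6, -0.3, 1.1]
grip_width: 0.0002
grasp_force: 0.5
```

```bash
python3 l.py 3; python3 - <<'E'
from h import *
c=dict(np.load("last.npz")); save(c,"slot2.png",(335,225,405,285),11)
E
python3 m.py | tail -1
```

```text
8.75 rel 0.0002 53 [ 0.4463 -0.0381  0.0564] [ 0.59 -0.32  1.08]
8.8 rel 0.0004 53 [ 0.4463 -0.0381  0.0564] [-0.83 -0.05  1.2 ]
8.85 rel 0.0004 53 [ 0.4463 -0.0381  0.0564] [ 0.78 -0.05  1.31]
stripe dir -0.002342701 49 offset of C from line mm -0.23468746411094316
```

View pics/slot2.png

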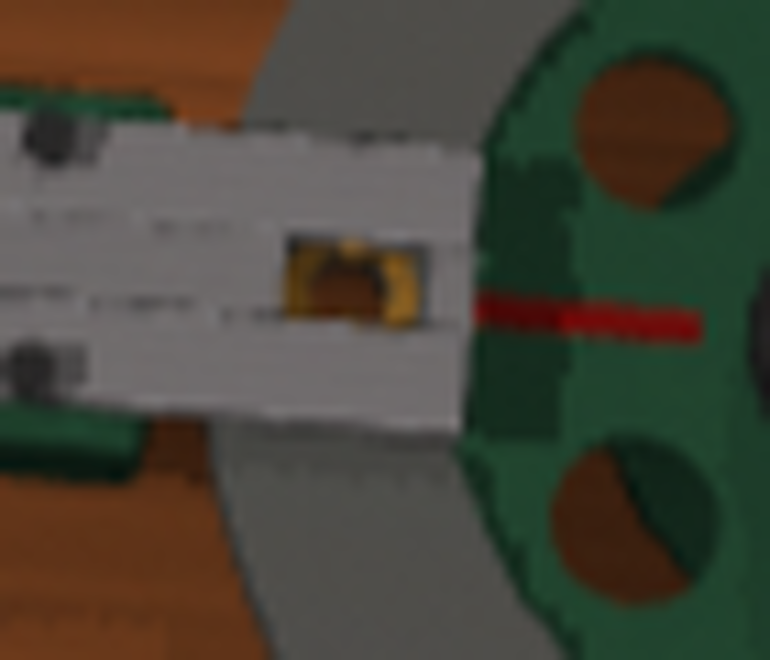

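>>> play_rows:
  moves: [0, 0, 0.3, 0, 0, 0, 0, 2.0, 0, 4.0, 0, 0, 4.5, 0, 4.0, 0, 0.5, 4.5, 0, 4.0, 0.9, 4.7, 0, 0, 4.0, 0.9, 4.7, 0, 0, 4.0, 0.9, 4.7, 0, 0, 4.0, 0.9, 4.7, 0, 0, 4.0, 0.9, 4.7, 0, 0, 4.0, 0.9, 4.7, 0, 0, 4.0]

```text
time_s: 9.9
tcp_pos: [0.4998, 0.2507, 0.1693]
ee_rot: [0.0, 0.993, -0.116, -0.0]
wrist_force: [0.0, -0.7, -0.0]
grip_width: 0.0399
grasp_force: 0.0
```

```bash
python3 l.py 2
```

```text
9.9 rel -0.0018 57 [0.4998 0.2507 0.1693] [ 0.03 -0.66 -0.01]
9.95 rel -0.0019 57 [0.5025 0.257  0.1693] [4.62 3.46 0.75]
```

>>> play_rows:
  moves: [0.4, 2.2, 0, 0, 4.0, 0, 0, 0, 0, 4.0, 0, 0, 0, 0, 4.0]

```text
time_s: 10.3
tcp_pos: [0.5036, 0.2705, 0.1689]
ee_rot: [0.0, 0.993, -0.116, -0.001]
wrist_force: [-1.4, -0.1, 0.7]
grip_width: 0.0399
grasp_force: 0.0
```

```bash
python3 - <<'E'
from w import *
# triangulate knob bottom/collar axis from both views with known heights: knob centroid (z~.071) in scene, block hole
s=dict(np.load("scene0.npz")); print("scene knob mid@.071",onz(s,412.3,236.8,.071))
c=cap("scene"); save(c,"sc1.png",(330,120,510,320),3)
t=cap("top");print(robot.get_state()["tcp_pos"],ang(t)[0]-1.34)
E
```

```text
scene knob mid@.071 [0.50188668 0.28165458 0.071     ]
[0.50374669 0.26990071 0.16920112] -0.0025433936841399163
```

View pics/sc1.png

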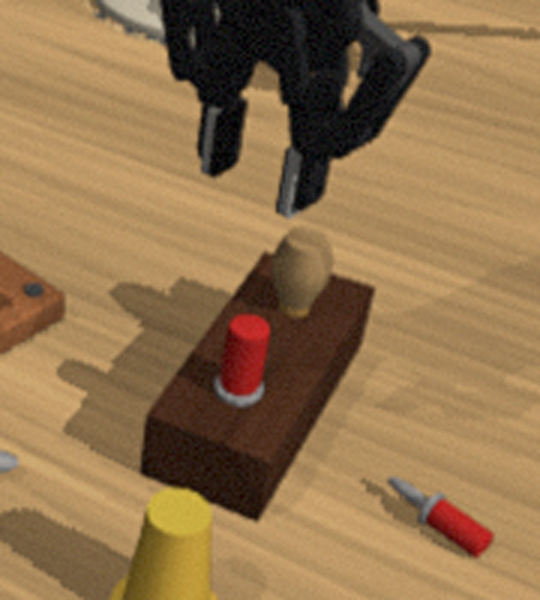

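Gripper hovers over the right pin (knob at crop (245,355)); it needs about +2 mm x and +10.5 mm y before descending.

>>> play_rows:
  moves: [0.2, 1.05, -1.0, 0, 5.0, 0, 0, -3.5, 0, 5.0, 0, 0, -3.0, 0, 5.0, 0, 0, -2.0, 0, 5.0, 0, 0, -1.0, 0, 5.0, 0, 0, -0.5, 0, 5.0, 0, 0, -0.4, 0, 5.0, 0, 0, 0, 0, 5.0]

```text
time_s: 11.2
tcp_pos: [0.5065, 0.2817, 0.0556]
ee_rot: [-0.0, 0.993, -0.116, 0.0]
wrist_force: [0.5, -0.5, 0.5]
grip_width: 0.0503
grasp_force: 0.0
```

```bash
python3 - <<'E'
from h import *
s=robot.get_state();print(s["tcp_pos"],s["wrist_force"],s["grip_width"])
E
```

```text
[0.5064506  0.28166982 0.05564493] [ 0.5001259  -0.45206764  0.47157614] 0.05027001753477582
```

>>> play_rows:
  moves: [0, -0.1, -0.1, 0, 3.0, 0, 0, 0, 0, 2.4, 0, 0, 0, 0, 1.5, 0, 0, 0, 0, 1.5, 0, 0, 0, 0, 1.5]

```text
time_s: 11.7
tcp_pos: [0.5065, 0.2807, 0.0552]
ee_rot: [-0.0, 0.993, -0.116, 0.0]
wrist_force: [-0.7, -0.3, 6.0]
grip_width: 0.0209
grasp_force: 58.6
```

>>> play_rows:
  moves: [0, 0, 0.5, 0, 1.5, 0, 0, 1.5, 0, 1.5, 0, 0, 3.0, 0, 1.5, 0, 0, 3.5, 0, 1.5, 0, 0, 1.5, 0, 1.5, 0.9, -4.0, 0, 0, 1.5, 0.9, -4.0, 0, 0, 1.5, 0.9, -4.0, 0, 0, 1.5, 0.9, -4.0, 0, 0, 1.5, 0, 0, 0, 0, 1.5]

```text
time_s: 12.7
tcp_pos: [0.5418, 0.1164, 0.1538]
ee_rot: [0.001, 0.993, -0.119, -0.001]
wrist_force: [-0.8, 0.3, -1.8]
grip_width: 0.0202
grasp_force: 59.5
```

```bash
python3 - <<'E'
from w import *
s=robot.get_state();print(s["tcp_pos"],s["wrist_force"],s["grip_width"],s["grasp_force"])
c=cap("scene"); save(c,"sc2.png",(230,90,450,270),3.5); np.savez("sc2.npz",**c)
p=proj(c,s["tcp_pos"]);print("tcp px",p, "crop",(p-[230,90])*3.5)
E
```

```text
[0.54183291 0.11638814 0.15381808] [-0.83041669  0.30390327 -1.75908153] 0.020170985000305935 59.517645835876465
tcp px [313.65754471 172.03549077] crop [292.80140647 287.12421769]
```

View pics/sc2.png

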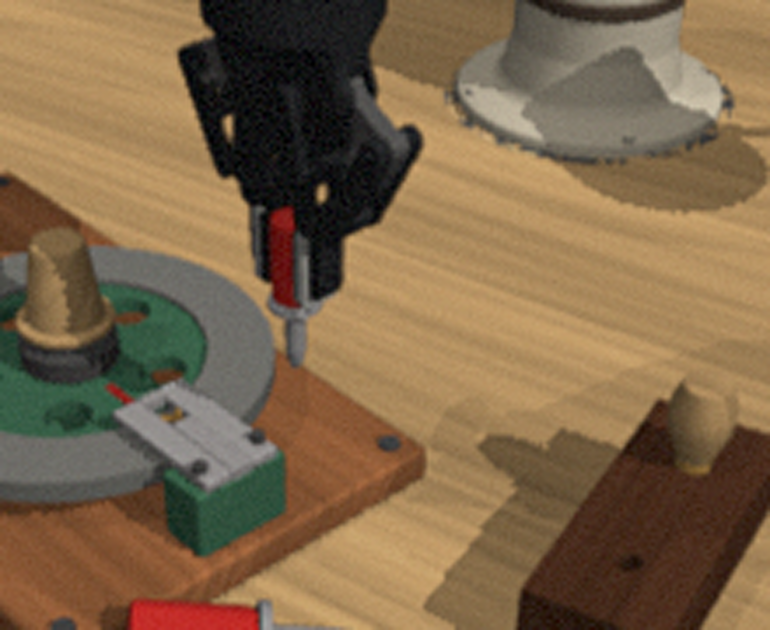

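The large look-alike is lying on the bench, at crop (200,615). It was already down in the earlier crop and the arm never came within 100 mm of it, so it toppled by itself. I'll check the tilt and offset of the held pin.

```bash
cat > pin.py <<'E'
from w import *
import sys
def tipaxis(c,tcp):
    # bare projected axis of a vertical pin centred on TCP, and shank/knob edges found per row
    base=lambda dz: proj(c,tcp+[0,0,dz])
    return base
s=robot.get_state(); tcp=s["tcp_pos"]
for n in("scene","top"):
    c=cap(n); np.savez("pin_%s.npz"%n,**c)
    k=[proj(c,tcp+np.array([0,0,dz])) for dz in(.040,.0187,-.005,-.04)]
    print(n,np.round(k,1).tolist())
    hsv=cv2.cvtColor(c["image"],cv2.COLOR_RGB2HSV).astype(int); m=((hsv[...,0]<6)|(hsv[...,0]>174))&(hsv[...,1]>150)&(hsv[...,2]>60)
    x,y=np.round(k[1]).astype(int); sub=np.zeros_like(m); sub[y-20:y+22,x-22:x+22]=m[y-20:y+22,x-22:x+22]
    v,u=np.nonzero(sub)
    if len(v):
        for r in range(v.min(),v.max()+1,4): q=u[v==r]; print(r,q.min() if len(q) else 0,q.max() if len(q) else 0,end="; ")
    print()
a=dict(np.load("pin_scene.npz"));b=dict(np.load("pin_top.npz"))
def cr(c,p,h): x,y=np.round(p).astype(int); return cv2.resize(c["image"][y-h:y+h,x-h:x+h],(390,390),interpolation=cv2.INTER_CUBIC)
pa=proj(a,tcp+np.array([0,0,-.01]));pb=proj(b,tcp+np.array([0,0,-.01])); h=30
print("crop origin",np.round(pa)-h,np.round(pb)-h,"scale",390/2/h)
cv2.imwrite("pics/"+sys.argv[1],np.hstack([cr(a,pa,h),cr(b,pb,h)])[:,:,::-1])
E
python3 pin.py pinA.png
```

```text
scene [[314.3, 150.2], [314.4, 162.2], [314.6, 175.0], [314.7, 193.0]]
149 312 313; 153 308 314; 157 308 313; 161 308 314; 165 308 314; 169 309 313; 173 309 314; 177 312 315; 
top [[328.3, 254.6], [328.2, 257.1], [328.1, 259.8], [328.1, 263.4]]

crop origin [285. 148.] [298. 230.] scale 6.5
```

View pics/pinA.png

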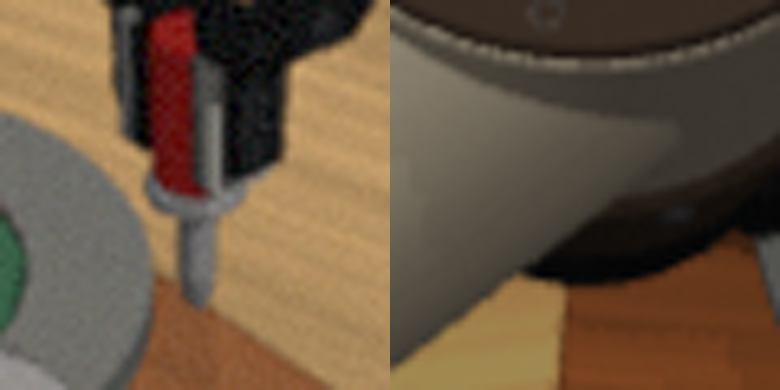

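```bash
python3 - <<'E'
from w import *
c=dict(np.load("sc2.npz"))
# slot by darkness in arm region: crop px
im=cv2.cvtColor(c["image"],cv2.COLOR_RGB2GRAY)
print(im[200:217,270:294])
sl=np.array([C[0]+.088*np.cos(1.34),C[1]+.088*np.sin(1.34),.068]);print("slot",sl,"px",proj(c,sl))
d=np.array([np.cos(1.34),np.sin(1.34)]);n=np.array([-d[1],d[0]])
for a,b in((-11,-6.25),(-11,6.25),(11,6.25),(11,-6.25)): print(a,b,proj(c,[*(sl[:2]+d*a/1e3+n*b/1e3),.068]).round(1))
t=robot.get_state()["tcp_pos"];p=dict(np.load("pin_scene.npz"))
for nm,px,z in(("collar",(315.2,177.5),t[2]-.0063-.002),("tip",(315.9,194.0),t[2]-.0403)): print(nm,(onz(p,*px,z)-t)*1e3)
print(t)
cv2.imwrite("pics/sl3.png",cv2.resize(c["image"][190:250,255:325],None,fx=10,fy=10,interpolation=cv2.INTER_CUBIC)[:,:,::-1])
E
```

```text
[[ 55  56  52  52  49  68 111 147 144 154 131 120 103 103  98  99 113 113
  110 111 112 106 109 112]
 [ 57  52  72  91  96 116 140 154 147 144 142 141 129 126 100 100 102  98
  107 106 107 109 107 107]
 [ 82  99 108 133 138 140 142 139 144 146 146 144 146 143 132 123 104 105
  101 105 113 110 111 109]
 [108 132 134 145 141 135 125 115 136 153 146 144 145 144 142 143 128 133
  123 101 102 108 114 107]
 [124 145 140 132 131 123 116  92 105 123 145 145 146 140 145 145 141 148
  141 133 132 114 107 105]
 [136 127 123 118 121 114 109  63  63  87 118 141 139 145 145 143 141 145
  147 143 146 136 119 107]
 [146 130 118 112 111  92  79  48  58  69  94 117 132 146 148 145 142 141
  143 138 145 142 137 122]
 [145 141 129 123  86  74  66  64  70  76  96 113  99 119 143 147 145 147
  142 146 145 146 149 141]
 [144 146 143 138 121 103  94  86  87  83  88  98  68  93 124 143 147 145
  144 147 145 139 145 144]
 [142 141 144 145 145 129 125 112 100  83  83  90 103 123 136 138 136 144
  144 145 146 143 143 142]
 [145 143 143 145 146 144 138 121  86  78 106 127 136 140 141 136 139 139
  144 147 143 14
[... 205 characters left out ...]
45 145]
 [142 149 151 144 146 147 142 144 147 144 134 125 125 140 145 141 136 146
  146 138 135 139 139 147]
 [112 140 147 149 147 146 144 144 144 145 142 138 129 127 140 145 145 139
  141 139 139 140 142 143]
 [ 84 107 127 147 148 146 144 144 146 146 145 149 144 129 131 133 143 147
  144 142 140 143 144 141]
 [ 68  68  87 117 147 149 146 145 143 140 140 143 143 141 135 122 123 140
  141 136 145 141 138 140]]
slot [0.56113025 0.04996664 0.068     ] px [277.00718348 206.77907934]
-11 -6.25 [270.4 205.4]
-11 6.25 [276.  202.6]
11 6.25 [283.7 208.2]
11 -6.25 [278.  211.1]
collar [ 1.28003987  0.04918723 -8.3       ]
tip [  0.98754688   0.97087426 -40.3       ]
[0.54199711 0.12031431 0.15405967]
```

View pics/sl3.png

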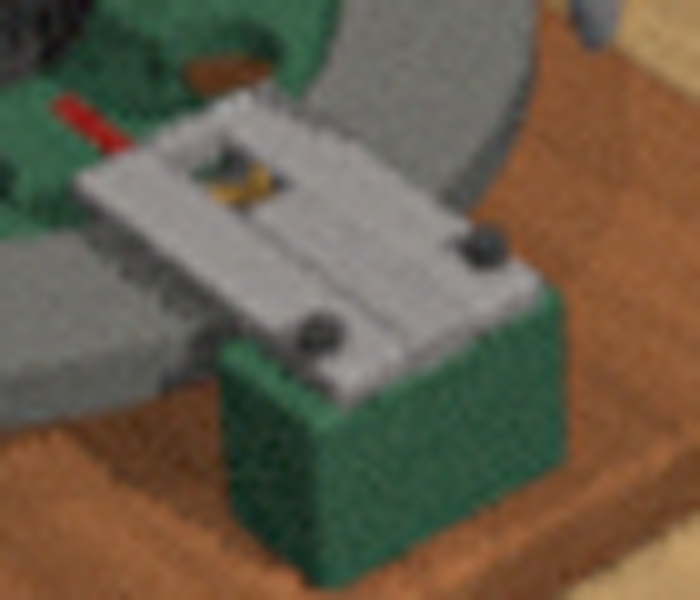

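Scene and top views agree on the slot: scene px (277.4,206.6) measured against (277.0,206.8) predicted. The held pin sits about (+1,+0.6) mm from the TCP. Going over the slot.

>>> play_rows:
  moves: [0.6, -2.4, 0, 0, 1.5, 0.6, -2.4, 0, 0, 1.5, 0.6, -2.3, 0, 0, 1.5, 0, 0, -1.5, 0, 1.5, 0, 0, -1.5, 0, 1.5, 0, 0, -0.7, 0, 1.5, 0, 0, 0, 0, 1.5, 0, 0, 0, 0, 1.5]

```text
time_s: 13.65
tcp_pos: [0.5605, 0.0502, 0.1177]
ee_rot: [-0.0, 0.993, -0.115, 0.0]
wrist_force: [0.2, -1.3, -1.3]
grip_width: 0.0206
grasp_force: 59.5
```

```bash
python3 - <<'E'
from w import *
for i in range(2):
    s=robot.get_state();c=cap("scene");print(s["time_s"],s["tcp_pos"],s["wrist_force"],s["grasp_force"])
t=s["tcp_pos"]
print([ (dz,proj(c,t+[0.,0,dz]).round(1)) for dz in(-.0083,-.03,-.0403)])
np.savez("pin_scene.npz",**c)
print(cv2.cvtColor(c["image"],cv2.COLOR_RGB2GRAY)[176:206:1,264:294])
cv2.imwrite("pics/sl4.png",cv2.resize(c["image"][160:215,245:315],None,fx=10,fy=10,interpolation=cv2.INTER_CUBIC)[:,:,::-1])
E
```

```text
13.65 [0.56050198 0.05024    0.11767874] [ 0.19900464 -1.29458861 -1.27251376] 59.53498899936676
13.7 [0.56068693 0.05018342 0.11797733] [ 0.15494301 -0.85631323 -1.77192968] 59.53511416912079
[(-0.0083, array([275.7, 187. ])), (-0.03, array([276.5, 197.4])), (-0.0403, array([276.9, 202.3]))]
[[ 68  70  41  14  15  44  46  34  49  39  47  79  90 102  55  11   9  30
   23  30  29  27  26  58 105 114 107 108 105 109]
 [ 71  75  48   9  14  35  49  38  35  37  43  80 100 124 100  29  25  25
   32  27  27  36  32  62 102 113 108 111 107 107]
 [ 68  71  52  10  26  32  29  49  40  42  44  78  97 130 101  26  22  27
   30  25  23  28  26  54 105 108 110 106 108 106]
 [ 63  72  66   7  27  29  41  43  43  41  49  75  99 126 107  28  14  24
   36  34  24  25  23  51  98 109 110 110 106 108]
 [ 65  66  60  20  17  29  49  47  36  44  46  70  96 126 115  38  20  27
   28  23  26  28  20  43  84 112 109 112 110 108]
 [ 56  64  63  46  15  42  35  43  45  30  50  65  88 131 115  31  23  26
   30  34  21  24  23  45  90 108 110 108 107 107]
 [ 76  69  70  69  60  50  39  38  39  46  44  62  93 13
[... 2244 characters left out ...]
 95 106 103 107 134 148
  147 145 129 112 106 113 110 103 103 102 103  98]
 [ 82  77  87  79  81  82  78  77  92  94  97  89  77  95  98 106 144 141
  146 146 138 124 115 109 101 102  99  98 102 100]
 [ 67  76  81  81  83  79  82  89  94 113 130 109  80  84  97 117 145 144
  141 141 137 135 129 130 114 107  95 100  98 104]
 [ 65  61  70  80  74  84  81  96  96 114 139 119  93  83 101 126 149 142
  140 132 131 130 136 132 124 108  96 100  99  95]
 [ 64  46  56  76  96 109 102  98  94  95 114 118 103  83  87 119 147 142
  129 132 132 134 130 136 129 132 124 108 103 100]
 [ 58  68  99 129 132 144 135 104  75  74  88 116 106  69  71  88 115 130
  137 135 132 135 129 132 133 133 135 121 112 101]]
```

View pics/sl4.png

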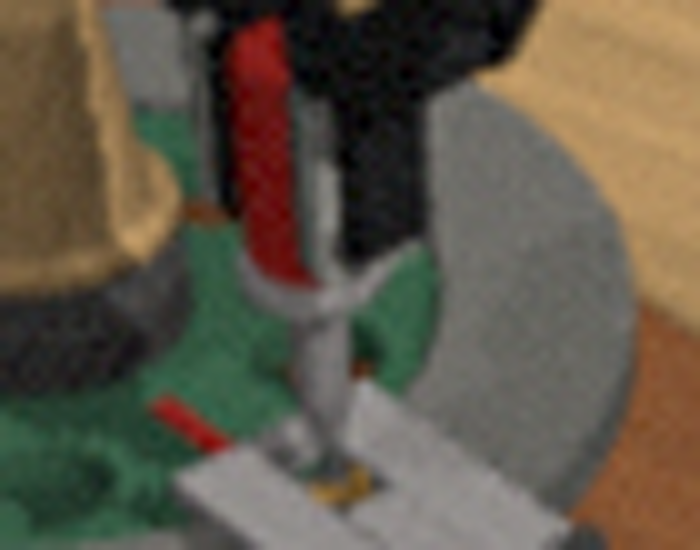

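The tip, at crop (330,460), is over the slot but about 1 mm too far outward. Correcting that and entering gently.

>>> play_rows:
  moves: [0, -0.1, -0.2, 0, 1.5, 0, 0, -0.2, 0, 1.5, 0, 0, -0.2, 0, 1.5, 0, 0, -0.2, 0, 1.5, 0, 0, -0.2, 0, 1.5, 0, 0, 0, 0, 1.5]

```text
time_s: 14.35
tcp_pos: [0.5599, 0.0483, 0.1069]
ee_rot: [0.0, 0.993, -0.116, -0.0]
wrist_force: [-0.1, -0.1, -1.7]
grip_width: 0.0207
grasp_force: 59.5
```

>>> play_rows:
  moves: [0, 0, -0.1, 0, 1.5, 0, 0, -0.1, 0, 1.5, 0, 0, -0.1, 0, 1.5, 0, 0, 0, 0, 1.5]

```text
time_s: 14.75
tcp_pos: [0.5601, 0.0484, 0.1042]
ee_rot: [0.0, 0.993, -0.116, -0.0]
wrist_force: [-0.7, -0.6, -0.3]
grip_width: 0.0205
grasp_force: 59.5
```

```bash
python3 l.py 2; python3 -c "
from h import *
s=robot.get_state();print(s['torque'])"
```

```text
14.75 rel 0.0148 7 [0.5601 0.0484 0.1042] [-0.67 -0.59 -0.26]
14.8 rel 0.0076 8 [0.5601 0.0484 0.1042] [-0.2   0.24 -1.2 ]
[0.07263371 0.00700953 0.01729673]
```

>>> play_rows:
  moves: [0, 0, -0.1, 0, 1.5, 0, 0, -0.1, 0, 1.5, 0, 0, -0.1, 0, 1.5, 0, 0, -0.1, 0, 1.5, 0, 0, 0, 0, 1.5]

```text
time_s: 15.35
tcp_pos: [0.5601, 0.0484, 0.1001]
ee_rot: [0.0, 0.993, -0.116, -0.0]
wrist_force: [0.3, 0.6, -2.2]
grip_width: 0.0205
grasp_force: 59.5
```

>>> play_rows:
  moves: [0, 0, -0.1, 0, 1.5, 0, 0, -0.1, 0, 1.5, 0, 0, 0, 0, 1.5]

```text
time_s: 15.65
tcp_pos: [0.5601, 0.0484, 0.0982]
ee_rot: [0.0, 0.993, -0.116, -0.0]
wrist_force: [0.5, -0.3, -1.6]
grip_width: 0.0207
grasp_force: 59.5
```

>>> play_rows:
  moves: [0, 0, -0.1, 0, 1.5, 0, 0, -0.1, 0, 1.5, 0, 0, 0, 0, 1.5]

```text
time_s: 15.95
tcp_pos: [0.5602, 0.0484, 0.0962]
ee_rot: [0.0, 0.993, -0.116, -0.0]
wrist_force: [0.8, -0.1, -1.9]
grip_width: 0.0206
grasp_force: 59.5
```

>>> play_rows:
  moves: [0, 0, -0.1, 0, 1.5, 0, 0, -0.1, 0, 1.5, 0, 0, 0, 0, 1.5]

```text
time_s: 16.25
tcp_pos: [0.5602, 0.0485, 0.0943]
ee_rot: [-0.0, 0.993, -0.116, 0.0]
wrist_force: [-0.2, 0.1, -0.3]
grip_width: 0.02
grasp_force: 59.6
```

>>> play_rows:
  moves: [0, 0, -0.1, 0, 1.5, 0, 0, -0.1, 0, 1.5, 0, 0, 0, 0, 1.5]

```text
time_s: 16.55
tcp_pos: [0.5604, 0.0487, 0.0923]
ee_rot: [-0.0, 0.993, -0.116, 0.0]
wrist_force: [-0.9, 0.6, 0.7]
grip_width: 0.0207
grasp_force: 59.6
```

>>> play_rows:
  moves: [0, 0, -0.1, 0, 1.5, 0, 0, -0.1, 0, 1.5, 0, 0, 0, 0, 1.5]

```text
time_s: 16.85
tcp_pos: [0.5605, 0.0488, 0.0904]
ee_rot: [-0.0, 0.993, -0.116, 0.0]
wrist_force: [-0.0, 1.9, 2.3]
grip_width: 0.0203
grasp_force: 59.6
```

>>> play_rows:
  moves: [0.03, 0.05, -0.1, 0, 1.5, 0, 0, -0.1, 0, 1.5, 0, 0, -0.1, 0, 1.5, 0, 0, 0, 0, 1.5]

```text
time_s: 17.25
tcp_pos: [0.5605, 0.0492, 0.0871]
ee_rot: [-0.0, 0.993, -0.116, 0.0]
wrist_force: [-0.6, 2.6, 1.0]
grip_width: 0.0204
grasp_force: 59.7
```

>>> play_rows:
  moves: [0, 0, -0.1, 0, 1.5, 0, 0, -0.1, 0, 1.5, 0, 0, -0.1, 0, 1.5, 0, 0, 0, 0, 1.5]

```text
time_s: 17.65
tcp_pos: [0.5606, 0.0492, 0.0842]
ee_rot: [-0.0, 0.993, -0.116, 0.0]
wrist_force: [0.2, 4.6, 1.0]
grip_width: 0.0205
grasp_force: 59.8
```

>>> play_rows:
  moves: [0, 0, -0.1, 0, 1.5, 0, 0, -0.1, 0, 1.5, 0, 0, -0.1, 0, 1.5, 0, 0, 0, 0, 1.5]

```text
time_s: 18.05
tcp_pos: [0.5606, 0.0492, 0.0812]
ee_rot: [-0.0, 0.993, -0.116, 0.0]
wrist_force: [0.4, 5.2, 2.2]
grip_width: 0.0204
grasp_force: 59.8
```

>>> play_rows:
  moves: [0, 0.06, -0.1, 0, 1.5, 0, 0, -0.1, 0, 1.5, 0, 0, 0, 0, 1.5]

```text
time_s: 18.35
tcp_pos: [0.5604, 0.0494, 0.079]
ee_rot: [0.0, 0.993, -0.116, -0.0]
wrist_force: [1.5, 3.6, 0.9]
grip_width: 0.0208
grasp_force: 59.8
```

>>> play_rows:
  moves: [0, 0, -0.05, 0, 1.5, 0, 0, -0.05, 0, 1.5, 0, 0, 0, 0, 1.5]

```text
time_s: 18.65
tcp_pos: [0.5604, 0.0495, 0.0782]
ee_rot: [0.0, 0.993, -0.116, -0.0]
wrist_force: [-0.4, 3.3, 2.0]
grip_width: 0.0205
grasp_force: 59.8
```

>>> play_rows:
  moves: [0, 0, -0.05, 0, 1.5, 0, 0, 0, 0, 1.5]

```text
time_s: 18.85
tcp_pos: [0.5604, 0.0494, 0.0778]
ee_rot: [0.0, 0.993, -0.116, -0.0]
wrist_force: [-0.1, 3.8, 1.6]
grip_width: 0.0208
grasp_force: 59.8
```

>>> play_rows:
  moves: [0, 0.04, -0.05, 0, 1.5, 0, 0, 0, 0, 1.5]

```text
time_s: 19.05
tcp_pos: [0.5603, 0.0496, 0.0771]
ee_rot: [0.0, 0.993, -0.116, -0.0]
wrist_force: [0.5, 1.5, 1.7]
grip_width: 0.0209
grasp_force: 59.8
```

>>> play_rows:
  moves: [0, 0, -0.05, 0, 1.5, 0, 0, 0, 0, 1.5]

```text
time_s: 19.25
tcp_pos: [0.5603, 0.0496, 0.0772]
ee_rot: [0.0, 0.993, -0.116, -0.0]
wrist_force: [-0.5, 0.4, 5.1]
grip_width: 0.0204
grasp_force: 60.2
```

>>> play_rows:
  moves: [0, 0, -0.03, 0, 1.5, 0, 0, 0, 0, 1.5]

```text
time_s: 19.45
tcp_pos: [0.5603, 0.0496, 0.0771]
ee_rot: [0.0, 0.993, -0.116, -0.0]
wrist_force: [-1.2, 1.7, 6.8]
grip_width: 0.0206
grasp_force: 60.4
```

>>> play_rows:
  moves: [0, 0, -0.05, 0, 1.5, 0, 0, 0, 0, 1.5]

```text
time_s: 19.65
tcp_pos: [0.5603, 0.0496, 0.0771]
ee_rot: [0.0, 0.993, -0.116, -0.0]
wrist_force: [-1.6, 2.9, 8.8]
grip_width: 0.0209
grasp_force: 60.7
```

>>> play_rows:
  moves: [0, 0, -0.03, 0, 1.5, 0, 0, 0, 0, 1.5, 0, 0, 0, 0, 1.5]

```text
time_s: 19.95
tcp_pos: [0.5603, 0.0496, 0.0771]
ee_rot: [0.0, 0.993, -0.116, 0.0]
wrist_force: [-3.3, 0.5, 9.5]
grip_width: 0.0206
grasp_force: 60.8
```

>>> play_rows:
  moves: [0, 0, -0.08, 0, 1.5, 0, 0, 0, 0, 1.5, 0, 0, 0, 0, 1.5]

```text
time_s: 20.25
tcp_pos: [0.5604, 0.0496, 0.0771]
ee_rot: [0.0, 0.993, -0.116, 0.0]
wrist_force: [-4.9, 2.1, 14.4]
grip_width: 0.0207
grasp_force: 61.4
```

>>> play_rows:
  moves: [0, 0, 0.1, 0, 1.5, 0, 0, 0.1, 0, 1.5, 0, 0, 0, 0, 1.5]

```text
time_s: 20.55
tcp_pos: [0.5603, 0.0497, 0.0771]
ee_rot: [0.0, 0.993, -0.116, -0.0]
wrist_force: [-0.8, 1.4, 5.5]
grip_width: 0.0203
grasp_force: 60.1
```

Home: z held at 0.0771 while the press rose to about 14 N. Now opening a little and lifting off.

>>> play_rows:
  moves: [0, 0, 0.05, 0, 2.5, 0, 0, 0, 0, 3.4, 0, 0, 0, 0, 3.8, 0, 0, 0.3, 0, 3.8, 0, 0, 1.5, 0, 3.8, 0, 0, 3.0, 0, 3.8, 0, 0, 4.0, 0, 3.8, -2.5, 0, 4.0, 0, 3.8, -4.5, 0, 1.0, 0, 3.8, -4.5, 0, 0, 0, 3.8]

```text
time_s: 21.55
tcp_pos: [0.4455, 0.0502, 0.2174]
ee_rot: [-0.001, 0.993, -0.116, 0.002]
wrist_force: [-0.0, 0.0, 0.4]
grip_width: 0.038
grasp_force: 0.0
```

>>> play_rows:
  moves: [-2, -4.0, 0, 0, 3.8, 0, -4.5, 0, 0, 3.8, 0, -4.5, 0, 0, 3.8, 0, -4.0, 0, 0, 3.8, 0, 0, 0, 0, 3.8]

```text
time_s: 22.05
tcp_pos: [0.4247, -0.1233, 0.2154]
ee_rot: [0.0, 0.993, -0.119, -0.0]
wrist_force: [-0.3, 1.6, -0.5]
grip_width: 0.0383
grasp_force: 0.0
```

```bash
python3 - <<'E'
from w import *
s=robot.get_state();print(s["tcp_pos"],s["time_s"])
a=cap("scene");b=cap("top");print("stripe",ang(b)[:2])
c=b
hsv=cv2.cvtColor(c["image"],cv2.COLOR_RGB2HSV).astype(int); m=((hsv[...,0]<6)|(hsv[...,0]>174))&(hsv[...,1]>150)&(hsv[...,2]>60)
m[:, :340]=0; m[:,383:]=0; v,u=np.nonzero(m); 
if len(u): p=atd(c,u.mean(),v.mean());print("knob top",len(u),u.mean(),v.mean(),p,"expect z .114")
cv2.imwrite("pics/end.png",np.hstack([cv2.resize(a["image"][130:290,180:360],(400,356)),cv2.resize(b["image"][190:350,320:500],(400,356))])[:,:,::-1])
E
```

```text
[ 0.42470323 -0.12333619  0.21541849] 22.05
stripe (np.float64(1.2549208268107312), np.int64(67))
knob top 190 370.0473684210526 247.06842105263158 [0.55750398 0.04973785 0.11462171] expect z .114
```

View pics/end.png

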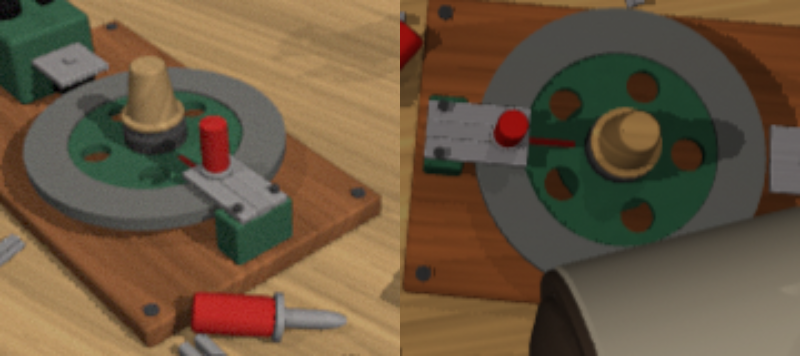

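The pin stands upright with its collar flat on the arm. Its knob top is at 0.1146 m against 0.114 expected, the stripe points at the slot and the gripper is clear. Handing in.

```bash
python3 -c "
from rig import robot
print(robot.finish_job())"
```

```text
the job is handed in; nothing more can be done
None
```

The wheel was slowed by light touches of about 1–2 N and stopped with its hole under the slot; the middle-sized pin was pressed home with about 14 N and let go, and I handed in at about 22 s; the large look-alike pin fell over early in the run, at a point when the arm had been nowhere near it, so I left it lying.

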